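Tap the board clamp's wedge home

ROBOT

A 6-joint arm with a two-finger parallel gripper is mounted at the origin on the work surface. World frame = base frame: x ahead of the robot, y to its left, z up, the work surface at z = 0. Lengths are in m, angles in rad, forces in N, time in s.
With the tool pointing down it reaches from about 0.325 to 0.9 m from the base axis. Payload 6.1 kg.
Tool frame: the origin (TCP) lies midway between the tips of the shut fingers; the grasp point (between the pads) lies 19 mm behind it; z points along the fingers, y is the line along which they close (so a half turn about z gives the same grasp; the last joint's range is limited). The gripper opens to 85 mm and grips with 20 to 120 N. Pads are 22 mm wide; open, the fingers measure 114 mm over their backs; the gripper's body (76 mm by 85 mm) begins 54 mm behind the grasp point. The pads swing forward as they close: fully open they stand 13 mm farther back than shut.
Start: joints at [-0.126, 0.22, 1.526, -0, 1.395, -0.126], TCP at [0.625, -0, 0.231] pointing down, gripper open.
Joint ranges: [-2.98, 2.98], [-0.91, 2.08], [0.09, 2.57], [-1.24, 4.39], [0.2, 2.65], [-2.68, 2.68]. Speed limits (rad/s): [2.57, 2.57, 3.01, 3.14, 3.14, 3.14].

INTERFACE

Orientations are given as [roll, pitch, yaw] about the fixed x, y, z axes, in that order (R = Rz(yaw) Ry(pitch) Rx(roll)).
In Python, from plant import movep, move_l, set_joints, gripper_to, hold, inverse_kinematics, observe, get_image, get_calibration, Unreachable, job_done gives the robot as it stands. Calls block until the motion is done:
- movep(position, orientation): joint-space move of the TCP to a pose.
- move_l(position, feed=0.15, rotation=None, max_force=None): straight line of the TCP; rotation=None keeps the orientation; feed is the mean speed in m/s. With max_force (N) it stops when the force on the tool has changed by that much, and returns True; else False.
- set_joints(angles): joint-space move.
- gripper_to(opening, f_grip=None): finger opening in m; f_grip is the grip in N (None keeps the last); returns when the fingers have stopped.
- hold(seconds).
- inverse_kinematics(position, orientation): joint angles nearest the present ones, or None.
- observe(): the state.
- get_image(name): name is "scene" or "side" or "wrist"; returns (picture, depth): 480x640x3 uint8, red, green, blue; 480x640 float32, m along the optical axis (not along the pixel's ray), 0 where there is no reading.
- get_calibration(name): a dict with "intrinsics" (3x3 intrinsics, pixels), "dist_coeffs" ([k1, k2, p1, p2, k3] as OpenCV has them; the pictures are not rectified), "world_from_camera" (4x4, takes a point from camera to world coordinates). Camera axes: x right, y down, z forward; pixel columns grow to the right and rows downward; lengths in m; the calibration is good to about 2 mm. A picture is of the moment at which its call begins: read the wrist's pose just before it. get_calibration takes no time and is no camera call; for the wrist camera it gives the pose at the moment of the call.
A pose or a line that the arm cannot do raises Unreachable and nothing moves.
- job_done(): hands the job in; it is judged then, once.
The state is a dict: "time_s": time; "q": joint angles; "joint_velocities": joint speeds; "joint_torque": joint torques, N m; "eef_pos": TCP position; "tcp_rot": TCP orientation; "ft_force": force on the tool from outside, world axes, zero at the start; "torque": the same for the moment, N m; "opening": finger opening in m; "grasp_force": force on a finger pad.
Only numpy, scipy, OpenCV 4.12 (cv2) and the standard library are available. Lean on these libraries where they do the work, as an engineer would, in place of code of your own. Each camera call takes 0.05 s, during which the arm holds its last target. There are 200 camera calls.

TASK

Take the wooden wedge out of the tool block and stand it, thin end down, in the slot of the board clamp on the bench. Then pick up the steel tapping weight and tap the wedge gently down with it, not with the bare fingers, until the wedge stops going any further, without forcing it once it has stopped. Finally stand the weight upright on its cork mat again, and leave everything else as it is.

Things in the scene. Friction and masses are not known exactly. Their poses are not given: they have to be found in the camera images.
- wedge: Light wooden wedge, 104 mm tall, 50-80 g, thin end down in any one of the tool block's 3 pockets. Origin: centre of the thin end's underside, z up. Up to z = 80 mm both y faces taper evenly: 6 mm thick (y) at the bottom, 16 mm at 80; 24 mm wide (x). From 80 to 104 mm the head, a straight block 24 (x) by 18 mm (y), flat top: grip it here across y. Same when turned half round.
- clamp: Board clamp: fixed grey metal fixture, 90 (x) by 130 mm (y), top 90 mm above the bench, slot in the middle. Origin: centre of its underside. A circuit board stands in it 43 mm to the +y side, its top 16 mm above the clamp's. More than 35 N from the weight on the wedge damages it; about 16 N is plenty: drive it slowly (15 mm/s).
- slot (a point): Centre of the slot's mouth, on top of the clamp. x along the slot (the wedge's x goes along it), y across, z up. Mouth 30 (x) by 10.25 mm (y); it narrows downwards with the wedge's own taper. The wedge enters freely until its thin end is about 34 mm below the mouth: there it is snug and stays standing when let go.
- jaw (a joint): Sprung jaw on the slot's +y side, 0 to 0.006 m as it is spread towards +y (1 mm per 8 mm of wedge beyond snug). Driving the wedge past snug drags with 2 to 12 N, growing with depth; it keeps where it is pushed. The wedge stops dead with its thin end 39 to 67 mm below the mouth, on a stop screw set differently each time and not measured: feel it, the push then rises steeply.
- foot (a joint): Small sprung steel foot on the stop screw inside the slot (seen through the window in the clamp's +x side). Travel in m: 0 until the wedge reaches it, 0.003 when the wedge has pressed it fully down onto the screw (wedge home). Its spring is under 1 N, hardly felt.
- weight: Steel tapping weight in one piece, 0.32 to 0.46 kg, loose, standing on the cork mat. Origin: centre of its flat underside, z up. 0 to 45 mm: round body, 34 mm diameter; 45 to 95 mm: round neck, 18 mm diameter. Grip the neck, fingertips just above the shoulder, and tap with the flat underside on the top of the wedge's head.
- mat: Round cork mat, fixed on the bench, 84 mm in diameter, 4 mm thick. Origin: centre of its underside. The weight's place.
- block: Wooden tool block, fixed, 150 (x) by 52 (y) by 44 mm high, origin at the centre of its underside. Three pockets side by side along x, at -46, 0 and 46 mm, each 27 (x) by 13 mm (y), floors 10 mm above the bench. Things stand in it with their axes along the block's. Bystander.
- scraper: Scraper with a black oblong handle, 103 mm tall, 26 by 16 mm, standing in the tool block. Origin: centre of its underside. Bystander, leave alone.
- driver: Nut driver with a round black handle of 20 mm diameter, 100 mm tall, standing in the tool block. Origin: centre of its underside. Bystander, leave alone.
- spool: Grey solder spool, 52 mm diameter, 40 mm high. Origin: centre of its underside. Bystander, leave alone.
- cleaner: Brass tip-cleaner cup, 66 mm diameter, 40 mm high. Origin: centre of its underside. Bystander, leave alone.
- meter: Yellow multimeter lying flat, 150 by 78 by 35 mm. Origin: centre of its underside. Bystander, leave alone.
- screwdriver: Blue-handled screwdriver lying on the bench, 190 mm long along its x. Bystander, leave alone.
- mug: White mug, 80 mm diameter, 90 mm high. Origin: centre of its underside. Bystander, leave alone.

How it is judged:
By the outcome, as a careful person would: the job done as asked, in the order asked, and still so for the second after the job is handed in, with the robot touching nothing.
It also fails if it takes over 72 s, if anything falls off the work surface, if the arm or the gripper's body presses on something with over 40 N, if the wrist force passes 120 N, or if a joint passes its speed limit or range.

## Working session

There is one attempt and no reset: what is moved stays moved. The work goes in short steps, each a Python script; the robot and the scene stay as the last script left them, time stands still between calls to the robot, and variables do not carry over. Pictures are saved under pics/ and viewed, at most 13 in all, crops included, and the job is handed in when it is done.

```bash
ls; mkdir -p pics; cat > h.py <<'E'
import numpy as np, cv2
from plant import *
def snap(n,save=None):
    c=get_calibration(n); im,d=get_image(n)
    if save: cv2.imwrite('pics/'+save,im[:,:,::-1])
    return im,d,c
def cloud(d,c):
    K=np.array(c['intrinsics'],float);D=np.array(c['dist_coeffs'],float);T=np.array(c['world_from_camera'])
    v,u=np.mgrid[0:d.shape[0],0:d.shape[1]]
    r=cv2.undistortPoints(np.stack([u,v],-1).reshape(-1,1,2).astype(float),K,D).reshape(*d.shape,2)
    P=np.dstack([r[...,0]*d,r[...,1]*d,d])@T[:3,:3].T+T[:3,3]
    P[d<=0]=np.nan
    return P
def ray(uv,c,z):
    K=np.array(c['intrinsics'],float);D=np.array(c['dist_coeffs'],float);T=np.array(c['world_from_camera'])
    r=cv2.undistortPoints(np.array(uv,float).reshape(-1,1,2),K,D).reshape(-1,2)
    w=np.c_[r,np.ones(len(r))]@T[:3,:3].T
    return T[:3,3]+w*((z-T[2,3])/w[:,2:])
E
python3 - <<'E'
from h import *
for n in ('scene','side','wrist'):
    im,d,c=snap(n,n+'0.png'); np.savez(f'{n}0.npz',im=im,d=d,**{k:np.array(v) for k,v in c.items()})
    print(n,np.round(c['world_from_camera'],3).tolist(),np.round(c['intrinsics'],1).tolist(),(d>0).mean())
print(observe())
E
```

```text
pics
scene [[-0.514, 0.574, -0.637, 1.334], [0.857, 0.333, -0.392, 0.487], [-0.013, -0.748, -0.663, 0.888], [0.0, 0.0, 0.0, 1.0]] [[603.0, 0.0, 317.0], [0.0, 603.0, 239.1], [0.0, 0.0, 1.0]] 0.995859375
side [[0.96, -0.149, 0.238, 0.304], [-0.28, -0.563, 0.778, -0.837], [0.018, -0.813, -0.582, 0.722], [0.0, 0.0, 0.0, 1.0]] [[545.6, 0.0, 312.3], [0.0, 545.6, 245.2], [0.0, 0.0, 1.0]] 0.9958138020833334
wrist [[1.0, 0.0, -0.002, 0.625], [-0.0, -0.946, -0.325, 0.085], [-0.002, 0.325, -0.946, 0.372], [0.0, 0.0, 0.0, 1.0]] [[340.0, 0.0, 316.1], [0.0, 340.0, 235.1], [0.0, 0.0, 1.0]] 0.9959244791666667
{'time_s': 0.15, 'q': array([-1.26108104e-01,  2.21070863e-01,  1.52738255e+00, -2.39951169e-05,
        1.39471788e+00, -1.26094908e-01]), 'joint_velocities': array([-1.04134712e-03, -4.14096063e-03, -1.66231830e-03, -1.21032832e-03,
        1.76042203e-06,  1.58146708e-03]), 'joint_torque': array([ 5.24838761e-04, -4.97483325e+01, -3.89904678e+01, -1.73041117e-04,
        7.14129725e-03, -8.50862284e-05]), 'eef_pos': array([6.24510390e-01, 4.52293703e-05, 2.30416394e-01]), 'tcp_rot': array([-3.14002358e+00, -1.75100571e-04,  1.57078722e+00]), 'ft_force': array([0.0437429 , 0.64676245, 0.10441762]), 'torque': array([ 0.06482098,  0.04734901, -0.02395398]), 'grasp_force': 0.0, 'opening': 0.08527798097445861}
```

View pics/scene0.png

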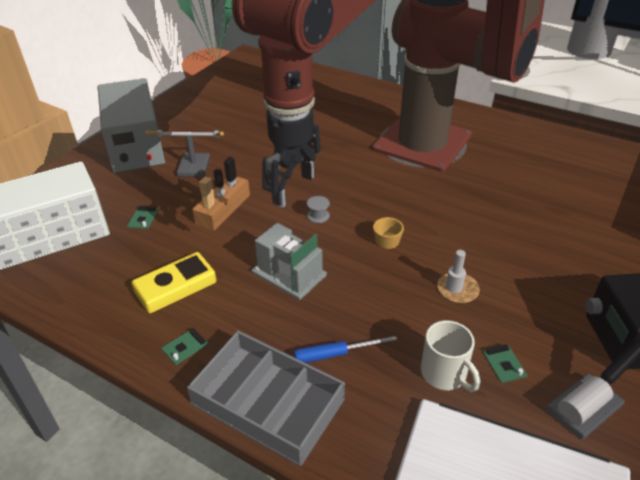

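View pics/side0.png

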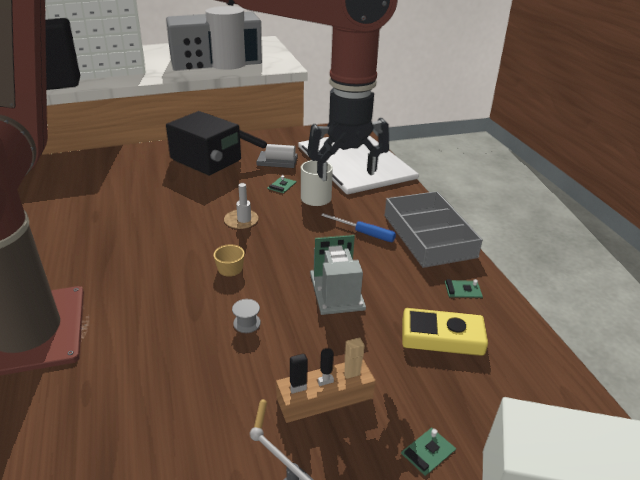

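Scene: wedge head at (206,190), left-most in the block; clamp at (290,262); weight at (457,270) on its mat. Side: wedge (354,358), clamp (338,275), weight (243,205), circuit board on the clamp's far side. I'll get coarse positions from depth, then look from the wrist.

```bash
python3 - <<'E'
from h import *
def load(n):
    z=np.load(n+'0.npz'); return z['im'],z['d'],{k:z[k] for k in('intrinsics','dist_coeffs','world_from_camera')}
boxes={'scene':dict(wedge=(198,175,216,210),block=(190,180,252,230),clamp=(250,222,330,298),weight=(444,248,470,296)),
'side':dict(wedge=(343,336,366,380),block=(274,340,380,420),clamp=(308,235,368,316),weight=(234,180,254,226))}
for n in boxes:
    im,d,c=load(n);P=cloud(d,c)
    for k,(a,b,e,f) in boxes[n].items():
        Q=P[b:f,a:e].reshape(-1,3)
        lo,hi={'wedge':(.107,.122),'block':(.038,.05),'clamp':(.085,.095),'weight':(.08,.105)}[k]
        S=Q[(Q[:,2]>lo)&(Q[:,2]<hi)]
        r=cv2.minAreaRect((S[:,:2]*1000).astype(np.float32))
        print(n,k,len(S),S.mean(0).round(4),S.min(0).round(3),S.max(0).round(3),'zmax',np.nanmax(Q[:,2]).round(3),r)
E
```

```text
scene wedge 83 [ 0.5462 -0.2827  0.1116] [ 0.531 -0.296  0.107] [ 0.56  -0.272  0.116] zmax 0.116 ((546.669677734375, -283.17431640625), (29.36558723449707, 21.11526107788086), 10.696735382080078)
scene block 697 [ 0.5097 -0.2793  0.0422] [ 0.423 -0.314  0.038] [ 0.578 -0.253  0.05 ] zmax 0.116 ((500.31011962890625, -286.4410095214844), (152.3754425048828, 56.169578552246094), 4.348796844482422)
scene clamp 875 [ 0.6035 -0.0443  0.0881] [ 0.562 -0.094  0.085] [0.648 0.018 0.095] zmax 0.107 ((603.3851318359375, -38.1440315246582), (105.60447692871094, 78.16143035888672), 83.97817993164062)
scene weight 106 [0.4742 0.2785 0.0923] [0.462 0.268 0.08 ] [0.483 0.287 0.101] zmax 0.101 ((471.0970458984375, 277.9773254394531), (20.318809509277344, 17.368871688842773), 24.8740234375)
side wedge 185 [ 0.5433 -0.2896  0.1128] [ 0.532 -0.299  0.107] [ 0.557 -0.278  0.116] zmax 0.116 ((544.5693359375, -288.2295837402344), (25.682109832763672, 19.9653377532959), 2.097370147705078)
side block 2004 [ 0.4935 -0.2976  0.0432] [ 0.421 -0.322  0.038] [ 0.574 -0.262  0.05 ] zmax 0.116 ((498.19921875, -290.756103515625), (151.23631286621094, 55.8223762512207), 3.113631248474121)
side clamp 979 [ 0.6005 -0.0488  0.0886] [ 0.561 -0.098  0.085] [0.646 0.011 0.095] zmax 0.107 ((599.818115234375, -43.91549301147461), (104.82014465332031, 78.0510482788086), 81.40340423583984)
side weight 69 [0.468  0.2687 0.0915] [0.46  0.261 0.08 ] [0.477 0.282 0.099] zmax 0.099 ((469.40692138671875, 271.8209533691406), (17.61720085144043, 16.405574798583984), 44.14393997192383)
```

```bash
python3 - <<'E'
from h import *
import math
for n,p,y in(('wc',[.602,-.042,.25],0),('ww',[.545,-.287,.25],.06)):
    movep(p,[math.pi,0,y]); hold(.3)
    im,d,c=snap('wrist'); np.savez(n+'.npz',im=im,d=d,**{k:np.array(v) for k,v in c.items()})
    print(observe()['time_s'],observe()['eef_pos'],observe()['q'])
a,b=np.load('wc.npz')['im'],np.load('ww.npz')['im']
cv2.imwrite('pics/two.png',np.hstack([a[:,120:520],b[:,120:520]])[:,:,::-1])
E
```

```text
1.8417 [ 0.60199529 -0.04191722  0.24994563] [-2.00152612e-01  1.57716483e-01  1.56324274e+00  2.31569715e-05
  1.42073451e+00  1.37033186e+00]
3.1833 [ 0.54541231 -0.28611836  0.2500324 ] [-6.11130522e-01  1.87253378e-01  1.52963578e+00  7.04349332e-05
  1.42469110e+00  8.98272378e-01]
```

View pics/two.png

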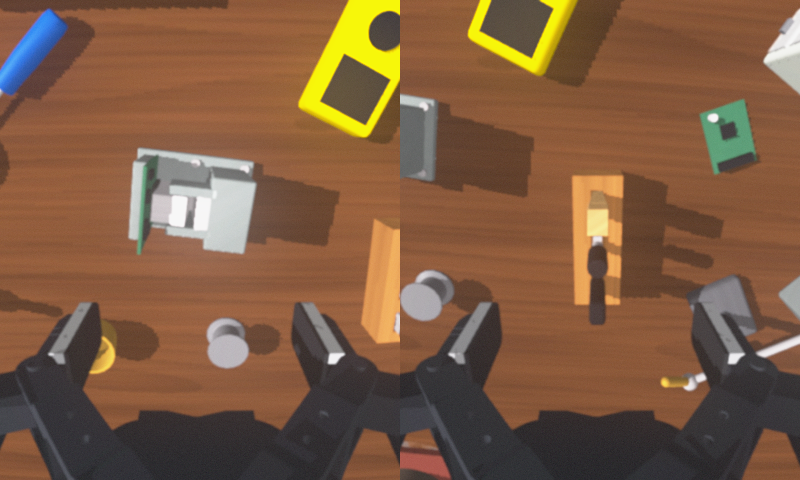

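The wrist views show the clamp (left half: slot region near (200,210), board edge at x≈140) and the wedge head (right half: (598,220)). I'll enlarge the clamp and fit the wedge head and block.

```bash
python3 - <<'E'
from h import *
def load(n):
    z=np.load(n+'.npz'); return z['im'],z['d'],{k:z[k] for k in('intrinsics','dist_coeffs','world_from_camera')}
im,d,c=load('wc')
cv2.imwrite('pics/clampz.png',cv2.resize(im[140:265,240:390],None,fx=4.5,fy=4.5,interpolation=cv2.INTER_CUBIC)[:,:,::-1])
P=cloud(d,c)[140:265,240:390]
m=P[...,2]
cv2.imwrite('pics/clampd.png',cv2.resize(np.clip(np.nan_to_num(m)*2000,0,255).astype(np.uint8),None,fx=4.5,fy=4.5,interpolation=0))
S=P[(m>.086)&(m<.094)]; print('clamp top',len(S),S.min(0),S.max(0),cv2.minAreaRect((S[:,:2]*1e3).astype(np.float32)))
S=P[(m>.099)]; print('board',len(S),S.mean(0),cv2.minAreaRect((S[:,:2]*1e3).astype(np.float32)))
im,d,c=load('ww');P=cloud(d,c);m=P[...,2]
box=np.zeros(m.shape,bool);box[170:245,290:345]=1
S=P[box&(m>.11)&(P[...,0]>.53)&(m<.12)]; print('wedge',len(S),S.mean(0),cv2.minAreaRect((S[:,:2]*1e3).astype(np.float32)))
hsv=cv2.cvtColor(im,cv2.COLOR_RGB2HSV)
g=((hsv[...,0]>14)&(hsv[...,0]<32)&(hsv[...,2]>180)&box).astype(np.uint8)
v,u=np.nonzero(g&(m>.108)); print('wedge px',u.min(),u.max(),v.min(),v.max())
q=ray(np.c_[u,v],c,.114); print(cv2.minAreaRect((q[:,:2]*1e3).astype(np.float32)))
box[:]=0;box[165:320,280:360]=1
S=P[box&(m>.041)&(m<.047)]; print('block',len(S),cv2.minAreaRect((S[:,:2]*1e3).astype(np.float32)))
E
```

```text
clamp top 5372 [ 0.56285476 -0.09439513  0.0860213 ] [0.64848677 0.00974044 0.0939095 ] ((604.884765625, -42.90376663208008), (99.13999938964844, 79.69801330566406), 85.32962799072266)
board 400 [0.61062914 0.00584998 0.10451819] ((608.21044921875, 4.8406853675842285), (6.623164653778076, 80.86510467529297), 83.19197845458984)
wedge 565 [ 0.54540151 -0.28693601  0.11320474] ((545.16259765625, -286.885986328125), (23.67737579345703, 17.371442794799805), 3.844003200531006)
wedge px 308 328 208 235
((545.9259643554688, -286.8933410644531), (24.058420181274414, 17.285097122192383), 3.5442137718200684)
block 4130 ((499.2071533203125, -289.3778076171875), (149.2217559814453, 52.15969467163086), 3.4254612922668457)
```

View pics/clampz.png

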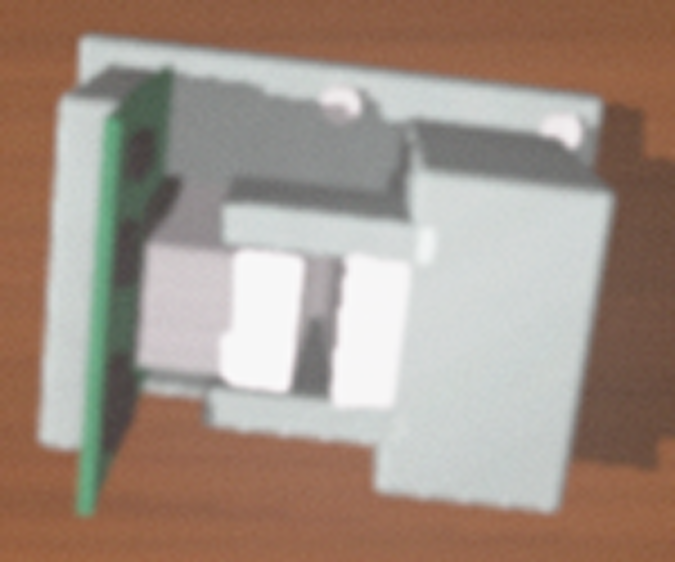

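View pics/clampd.png

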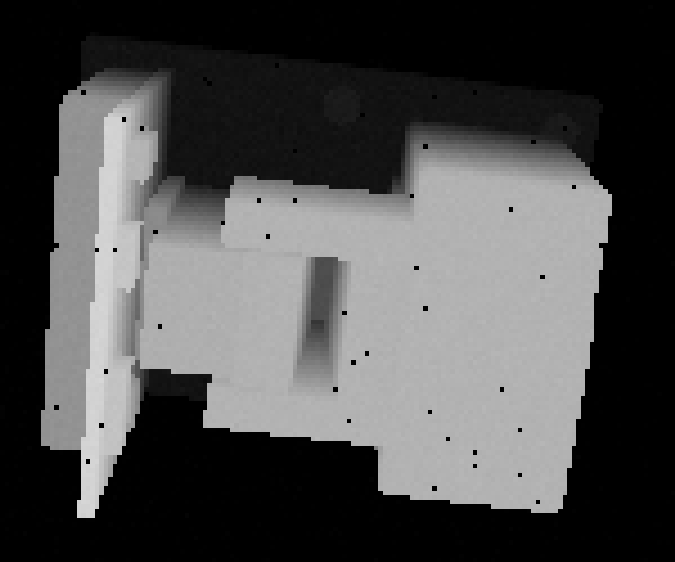

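The clamp enlargement shows the slot as a dark gap between the white strips, corners about (305,256), (347,262), (335,395), (290,390), turned about -6°. Next is a fit of its outline in world coordinates.

```bash
python3 - <<'E'
from h import *
z=np.load('wc.npz'); d=z['d']; c={k:z[k] for k in('intrinsics','dist_coeffs','world_from_camera')}
P=cloud(d,c); m=P[...,2]
box=np.zeros(m.shape,bool); box[195:230,300:322]=1
g=box&(m<.085)
n,l,s,ce=cv2.connectedComponentsWithStats(g.astype(np.uint8)); k=1+np.argmax(s[1:,4]); v,u=np.nonzero(l==k)
q=ray(np.c_[u,v],c,.09)[:,:2]; r=cv2.minAreaRect((q*1e3).astype(np.float32)); print('slot',len(q),q.mean(0),r)
# rows: left/right edges
L=[];R=[]
for row in range(v.min()+2,v.max()-1):
    uu=u[v==row]; L.append((uu.min()-.5,row)); R.append((uu.max()+.5,row))
for E in(L,R):
    w=ray(E,c,.09); f=np.polyfit(w[:,0],w[:,1],1); print('edge yaw',np.degrees(np.arctan(f[0])),'y@.605',np.polyval(f,.605), w[:,0].min(),w[:,0].max())
# fixed-jaw right edge & rest: top points' outer edge in y, and x-edges
T=(m>.086)&(m<.094); 
rows=[(np.nonzero(T[i])[0].max()+.5,i) for i in range(185,248)]
w=ray(rows,c,.09); f=np.polyfit(w[:,0],w[:,1],1); print('right edge yaw',np.degrees(np.arctan(f[0])),'y@.605',np.polyval(f,.605),np.std(w[:,1]-np.polyval(f,w[:,0])))
cols=range(330,362)
w=ray([(j,np.nonzero(T[140:262,j])[0].max()+140.5) for j in cols],c,.09); f=np.polyfit(w[:,1],w[:,0],1); print('bottom edge yaw',-np.degrees(np.arctan(f[0])),'x@-.043',np.polyval(f,-.043))
w=ray([(j,np.nonzero(T[140:262,j])[0].min()+139.5) for j in range(338,370)],c,.09); f=np.polyfit(w[:,1],w[:,0],1); print('top edge yaw',-np.degrees(np.arctan(f[0])),'x@-.043',np.polyval(f,-.043))
E
```

```text
slot 312 [ 0.6043781  -0.03631015] ((604.1305541992188, -36.29161834716797), (9.41187858581543, 28.96685218811035), 83.30963897705078)
edge yaw -6.1594509318329616 y@.605 -0.031632753916426753 0.5918016121868216 0.6165028951737596
edge yaw -6.637566215500381 y@.605 -0.041123316253147635 0.5918060597687124 0.6165053357617165
right edge yaw -5.619943454867406 y@.605 -0.09193583974905672 0.000371912143012748
bottom edge yaw -6.833767823445694 x@-.043 0.5682610336347917
top edge yaw -6.38159417778944 x@-.043 0.6382050893870979
```

```bash
python3 - <<'E'
from h import *
import math
movep([.5455,-.2869,.14],[math.pi,0,.06])
move_l([.5455,-.2869,.083],feed=.1,max_force=8); print(observe()['eef_pos'])
gripper_to(.0,f_grip=45); o=observe(); print(o['opening'],o['grasp_force'],o['ft_force'])
move_l([.5455,-.2869,.14],feed=.08); move_l([.5455,-.2869,.23],feed=.15)
yaw=-.108
movep([.6043,-.0363,.24],[math.pi,0,yaw]); hold(.3)
o=observe();print(o['time_s'],o['opening'],o['eef_pos'],o['ft_force'])
im,d,c=snap('wrist','held.png'); np.savez('held.npz',im=im,d=d,**{k:np.array(v) for k,v in c.items()})
im2,d2,c2=snap('side'); np.savez('held_s.npz',im=im2,d=d2,**{k:np.array(v) for k,v in c2.items()})
im3,d3,c3=snap('scene'); np.savez('held_c.npz',im=im3,d=d3,**{k:np.array(v) for k,v in c3.items()})
a=cv2.resize(im[150:330,220:420],(400,360)); b=cv2.resize(im2[160:320,270:448],(400,360))
cv2.imwrite('pics/held2.png',np.hstack([a,b])[:,:,::-1])
E
```

```text
[ 0.54594848 -0.28720766  0.08361724]
0.017518172271490287 46.01066172122955 [ 0.46489385 -0.57288946  1.23372691]
7.9667 0.017683300179191654 [ 0.60424186 -0.03742555  0.23991518] [ 0.05603941  0.61176265 -0.4124774 ]
```

View pics/held2.png

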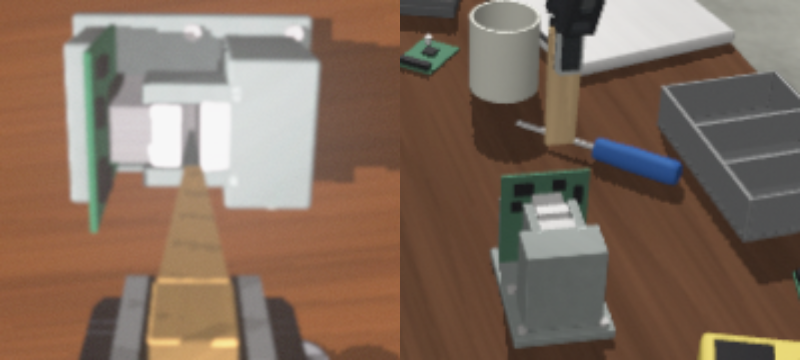

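The wedge is held centrally: its head lies between the pads and its thin end is at left-half (192,165), pointing at the slot. Comparing the tip with the TCP gives the camera bias.

```bash
python3 - <<'E'
from h import *
o=observe();print(o['eef_pos'],o['tcp_rot'])
z=np.load('held.npz'); im=z['im'];d=z['d']; c={k:z[k] for k in('intrinsics','dist_coeffs','world_from_camera')}
hsv=cv2.cvtColor(im,cv2.COLOR_RGB2HSV); P=cloud(d,c)
for v in range(228,300,6):
    u=np.nonzero((P[v,280:360,2]>.12))[0]+280
    if len(u): 
        zz=np.nanmedian(P[v,u[len(u)//2-1:u.size//2+2],2]); q=P[v,u[len(u)//2]]; e=ray([(u.min()-.5,v),(u.max()+.5,v)],c,zz); print(v,u.min(),u.max(),q.round(4),e[:,1].round(4),e[:,1].mean().round(4),e[:,0].mean().round(4))
# slot again
m=P[...,2]; box=np.zeros(m.shape,bool); box[195:230,300:330]=1
v,u=np.nonzero(box&(m<.085)&(m>.03)); q=ray(np.c_[u,v],c,.09); print('slot',len(u),cv2.minAreaRect((q[:,:2]*1e3).astype(np.float32)))
for n in('held_s','held_c'):
    z=np.load(n+'.npz'); c={k:z[k] for k in('intrinsics','dist_coeffs','world_from_camera')};P=cloud(z['d'],c)
    S=P.reshape(-1,3);S=S[(abs(S[:,0]-.604)<.03)&(abs(S[:,1]+.037)<.03)&(S[:,2]>.13)&(S[:,2]<.22)]
    print(n,len(S),'zmin',S[:,2].min());
    for a in(.17,.19,.21):
        Q=S[abs(S[:,2]-a)<.004]; print(a,len(Q),Q.min(0).round(4),Q.max(0).round(4)) if len(Q) else 0
E
```

```text
[ 0.60428234 -0.0368311   0.24001257] [-3.14157971e+00 -3.53455773e-05 -1.08782661e-01]
234 312 321 [ 0.6154 -0.0388  0.1683] [-0.0351 -0.0417] -0.0384 0.6153
240 311 322 [ 0.6159 -0.0388  0.1812] [-0.0347 -0.0422] -0.0385 0.6156
246 309 324 [ 0.6153 -0.0387  0.1903] [-0.0337 -0.0432] -0.0384 0.6154
252 308 325 [ 0.6153 -0.0387  0.2   ] [-0.0333 -0.0436] -0.0385 0.6154
258 307 326 [ 0.6156 -0.0388  0.2093] [-0.033  -0.0439] -0.0385 0.6155
264 305 328 [ 0.6153 -0.0387  0.2169] [-0.0322 -0.0448] -0.0385 0.6154
270 304 329 [ 0.6151 -0.0387  0.2239] [-0.0319 -0.045 ] -0.0384 0.6151
276 302 331 [ 0.6154 -0.0387  0.2315] [-0.0312 -0.0458] -0.0385 0.6155
282 301 332 [ 0.6157 -0.0388  0.2385] [-0.0311 -0.046 ] -0.0385 0.6158
288 283 350 [ 0.6159 -0.0388  0.2447] [-0.0231 -0.0539] -0.0385 0.6153
294 282 351 [ 0.616  -0.0388  0.2504] [-0.0234 -0.0537] -0.0385 0.616
slot 291 ((606.2720947265625, -33.47690200805664), (15.820795059204102, 25.03265380859375), 83.96235656738281)
held_s 335 zmin 0.16458533134294895
0.17 43 [ 0.5903 -0.0461  0.1664] [ 0.6142 -0.0366  0.1739]
0.19 50 [ 0.5903 -0.0454  0.186 ] [ 0.6147 -0.0364  0.1939]
0.21 52 [ 0.589  -0.0479  0.2062] [ 0.6139 -0.033   0.2138]
held_c 294 zmin 0.16506249848934385
0.17 36 [ 0.5923 -0.0386  0.1664] [ 0.617  -0.027   0.1738]
0.19 45 [ 0.5912 -0.041   0.1866] [ 0.6174 -0.0263  0.1934]
0.21 46 [ 0.5918 -0.0405  0.2062] [ 0.6193 -0.0264  0.214 ]
```

```bash
python3 - <<'E'
from h import *
move_l([.6046,-.0362,.175],feed=.08); hold(.4); o=observe(); print(o['eef_pos'],o['ft_force'])
e=np.array([.6046,-.0363])-o['eef_pos'][:2]; p=np.array([.6046,-.0362])+e*.7
r=move_l([*p,.136],feed=.04,max_force=4); o=observe(); print(r,o['eef_pos'],o['ft_force'])
if not r:
    r=move_l([*p,.127],feed=.01,max_force=2.5); hold(.2); o=observe(); print(r,o['eef_pos'],o['ft_force'],o['torque'],o['time_s'])
E
```

```text
[ 0.60472511 -0.03621949  0.17525889] [ 0.48900638  0.23406585 -0.5967738 ]
False [ 0.60471996 -0.03631911  0.13631237] [ 0.11727729 -0.44750698 -0.29546826]
False [ 0.60447312 -0.0362759   0.12693181] [ 0.13139502 -1.31370576 -1.60419379] [-0.44310592 -0.00275032 -0.05190986] 11.8583
```

```bash
python3 - <<'E'
from h import *
p=observe()['eef_pos'];
for z in (.126,.125,.124):
    r=move_l([p[0],p[1],z],feed=.01,max_force=3); hold(.3); o=observe(); print(r,o['eef_pos'],o['ft_force'].round(2),o['torque'].round(2),o['time_s'])
    if r or o['ft_force'][2]>2: break
im,d,c=snap('side');im2,d2,c2=snap('scene')
a=cv2.resize(im[190:330,280:420],(400,400),interpolation=2); b=cv2.resize(im2[180:320,220:360],(400,400),interpolation=2)
cv2.imwrite('pics/ins.png',np.hstack([a,b])[:,:,::-1])
E
```

```text
False [ 0.60454097 -0.03625469  0.12600015] [ 0.46 -2.18  0.27] [-0.33 -0.1  -0.03] 12.4083
False [ 0.60455657 -0.036235    0.12506282] [ 1.42 -0.52  0.06] [-0.19 -0.13 -0.1 ] 12.9583
False [ 0.60450952 -0.03621051  0.1240182 ] [0.84 0.38 1.51] [-0.07 -0.2  -0.04] 13.5083
```

View pics/ins.png

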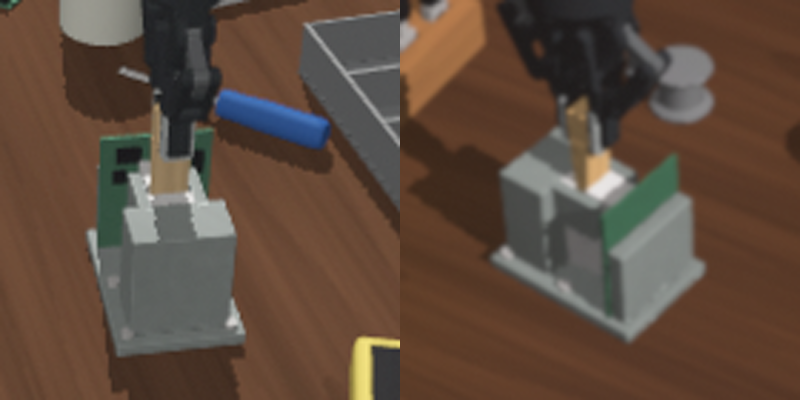

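The wedge stands in the slot between the fingers, and the force has just begun to rise, so it is snug. Now I release it, check that it stands, and look at the weight.

```bash
python3 - <<'E'
from h import *
import math
gripper_to(.05); o=observe(); p=o['eef_pos']; print(o['opening'],o['ft_force'].round(2))
move_l([p[0],p[1],.25],feed=.15); hold(.2)
im,d,c=snap('wrist'); np.savez('st.npz',im=im,d=d,**{k:np.array(v) for k,v in c.items()})
P=cloud(d,c); S=P[150:330,250:390].reshape(-1,3); S=S[(S[:,2]>.135)&(S[:,2]<.17)&(abs(S[:,0]-.604)<.03)&(abs(S[:,1]+.036)<.03)]
T=S[S[:,2]>np.percentile(S[:,2],90)-.004]; print('head',len(T),T.mean(0),np.median(T[:,2]),cv2.minAreaRect((T[:,:2]*1e3).astype(np.float32)))
gripper_to(.085)
movep([.470,.273,.25],[math.pi,0,0.5]); hold(.3)
im,d,c=snap('wrist','w.png'); np.savez('w.npz',im=im,d=d,**{k:np.array(v) for k,v in c.items()})
P=cloud(d,c); S=P.reshape(-1,3); S=S[(abs(S[:,0]-.47)<.06)&(abs(S[:,1]-.273)<.06)]
for lo,hi in((.09,.11),(.045,.053),(.055,.09)):
    T=S[(S[:,2]>lo)&(S[:,2]<hi)]; print(lo,len(T),T.mean(0),cv2.minEnclosingCircle((T[:,:2]*1e3).astype(np.float32)))
T=S[S[:,2]>.09]; print(np.median(T[:,2])); print(observe()['time_s'],observe()['eef_pos'])
E
```

```text
0.05012081193407326 [-0.38  0.39 -0.75]
head 754 [ 0.6045529  -0.03604001  0.15384268] 0.15388987549151453 ((604.0022583007812, -36.20901107788086), (17.767379760742188, 24.017457962036133), 83.33708190917969)
0.09 326 [0.47134539 0.27483375 0.09760886] ((470.56829833984375, 274.5030212402344), 8.932258605957031)
0.045 438 [0.47489727 0.27689054 0.04822943] ((470.4450378417969, 274.3793029785156), 16.847673416137695)
0.055 148 [0.47664509 0.27771916 0.07357803] ((472.19671630859375, 275.32781982421875), 8.731353759765625)
0.32798686538557004
17.3333 [0.47038537 0.27244336 0.24992765]
```

View pics/w.png

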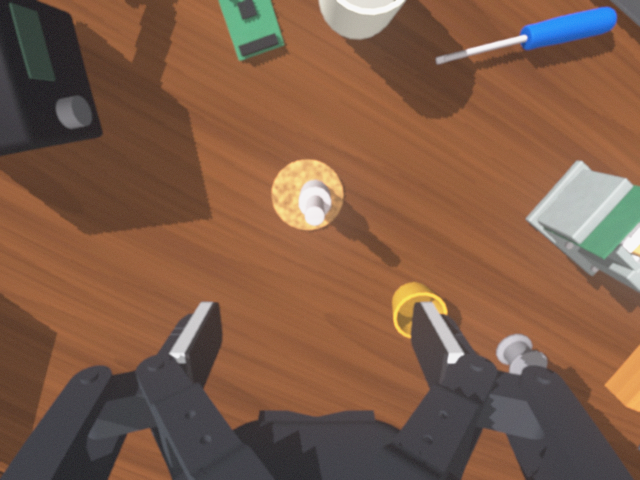

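The weight stands at about (470.6, 274.4) mm on the mat, at pixel (314,205) with nothing near it. The wedge is standing with its head top at 154 mm. Next I pick up the weight.

```bash
python3 - <<'E'
from h import *
import math,json
z=np.load('w.npz'); c={k:z[k] for k in('intrinsics','dist_coeffs','world_from_camera')}
hsv=cv2.cvtColor(z['im'],cv2.COLOR_RGB2HSV)[150:240,260:355]
g=((hsv[...,0]>10)&(hsv[...,0]<25)&(hsv[...,2]>170)&(hsv[...,1]>70)).astype(np.uint8); v,u=np.nonzero(g)
q=ray(np.c_[u+260,v+150],c,.004); print('mat',cv2.minEnclosingCircle((q[:,:2]*1e3).astype(np.float32)))
x,y=.4706,.2744
movep([x,y,.14],[math.pi,0,.5])
r=move_l([x,y,.0525],feed=.08,max_force=8); hold(.2); o=observe(); print(r,o['eef_pos'])
gripper_to(0,f_grip=80); hold(.2); o=observe(); print(o['opening'],o['grasp_force'],o['eef_pos'],o['ft_force'])
json.dump(list(o['eef_pos']),open('grip.json','w'))
move_l([x,y,.08],feed=.06); hold(.3); o=observe(); print(o['opening'],o['ft_force'],o['time_s'])
move_l([x,y,.25],feed=.2)
movep([.6043,-.0362,.25],[math.pi,0,0.3]); hold(.3); 
im,d,c=snap('wrist'); P=cloud(d,c); np.savez('hw.npz',im=im,d=d,**{k:np.array(v) for k,v in c.items()})
im2,_,_=snap('side'); im3,_,_=snap('scene')
cv2.imwrite('pics/hw.png',np.hstack([cv2.resize(a,(400,400),interpolation=2) for a in(im2[140:300,260:420],im3[140:300,210:370])])[:,:,::-1])
o=observe(); print(o['eef_pos'],o['ft_force'],o['time_s'])
E
```

```text
mat ((463.8109130859375, 291.1979064941406), 50.490821838378906)
False [0.47098425 0.27455205 0.05305837]
0.01595433832824934 78.09300776571035 [0.47085059 0.27443084 0.05271406] [0.63896942 0.59313842 2.13045657]
0.015887486759160577 [-0.68530269 -0.33875776 -3.59749106] 21.0333
[ 0.60430689 -0.03578657  0.25009946] [-0.16406846 -0.34524843 -3.32409246] 23.7583
```

View pics/hw.png

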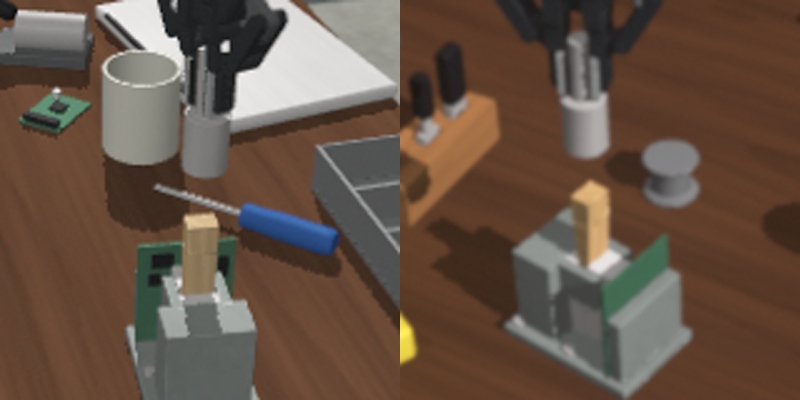

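The weight hangs upright in the gripper above the standing wedge. Tapping it down now.

```bash
python3 - <<'E'
from h import *
move_l([.6043,-.0362,.212],feed=.08); hold(.3); o=observe(); print(o['eef_pos'],o['ft_force'].round(2))
f0=o['ft_force'][2]
z=.212
while z>.172:
    z-=.006
    r=move_l([.6043,-.0362,z],feed=.012,max_force=15); o=observe(); print(r,o['eef_pos'].round(4),(o['ft_force'][2]-f0).round(2),o['time_s'])
    if r or o['ft_force'][2]-f0>13.5: break
hold(.2); o=observe(); print(o['eef_pos'].round(4),o['ft_force'].round(2),o['opening'])
E
```

```text
[ 0.60461197 -0.03624467  0.21261669] [ 0.64 -0.41 -3.95]
False [ 0.6043 -0.0362  0.2059] 1.52 25.3333
False [ 0.6045 -0.0361  0.2002] 1.82 25.9833
False [ 0.6043 -0.0362  0.194 ] 3.13 26.6333
False [ 0.6048 -0.036   0.1891] 11.26 27.2833
True [ 0.606  -0.036   0.1892] 8.11 27.625
[ 0.606  -0.036   0.1892] [-0.39  0.95  5.41] 0.016453659534832545
```

```bash
python3 - <<'E'
from h import *
move_l([.6043,-.0362,.194],feed=.03); hold(.4); o=observe(); f0=o['ft_force'][2]; print(o['eef_pos'].round(4),o['ft_force'].round(2),o['opening'])
im,d,c=snap('scene');im2,d2,c2=snap('side')
cv2.imwrite('pics/tap.png',np.hstack([cv2.resize(a,(400,400),interpolation=2) for a in(im2[170:330,260:420],im[160:320,210:370])])[:,:,::-1])
r=move_l([.6043,-.0362,.182],feed=.012,max_force=15); a=observe(); hold(.1); o=observe()
print(r,a['eef_pos'].round(4),(a['ft_force']).round(2),o['eef_pos'].round(4),(o['ft_force'][2]-f0).round(2),o['opening'],o['time_s'])
E
```

```text
[ 0.6043 -0.0362  0.1939] [-0.44  0.6  -2.85] 0.016398995208030696
True [ 0.605  -0.0362  0.1893] [-0.31  0.46  3.91] [ 0.605  -0.0362  0.1893] 9.16 0.016217494957762323 29.3917
```

View pics/tap.png

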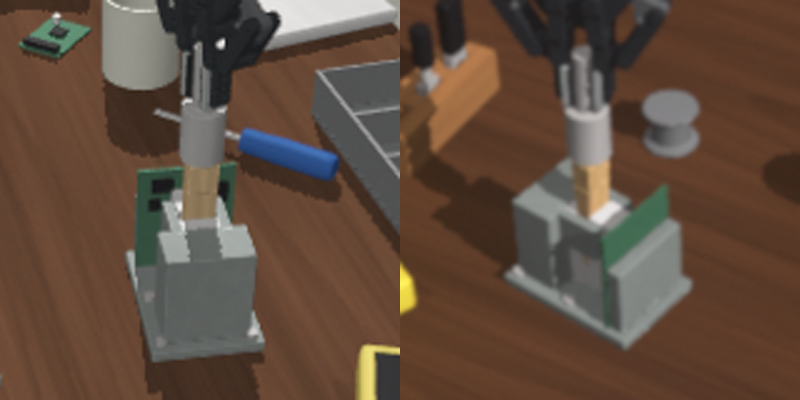

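Both pushes stopped dead at the same height (189.2 and 189.3 mm) with a 15 N rise, so the wedge is home. The picture shows it upright under the weight. Now the weight goes back on its mat.

```bash
python3 - <<'E'
from h import *
import math,json
g=json.load(open('grip.json'))
move_l([.6043,-.0362,.25],feed=.1)
im0,d0,c0=snap('wrist')
movep([g[0],g[1],.2],[math.pi,0,.5]); 
move_l([g[0],g[1],.065],feed=.12); hold(.4)
r=move_l([g[0],g[1],.0515],feed=.01,max_force=2.5); hold(.2); o=observe(); print(r,o['eef_pos'].round(4),o['ft_force'].round(2),o['opening'])
gripper_to(.03); hold(.2); gripper_to(.085); hold(.2)
p=observe()['eef_pos']; move_l([p[0],p[1],.14],feed=.1); move_l([p[0],p[1],.25],feed=.2); hold(.3)
im,d,c=snap('wrist'); P=cloud(d,c); S=P.reshape(-1,3); S=S[(abs(S[:,0]-.47)<.06)&(abs(S[:,1]-.273)<.06)]
for lo,hi in((.09,.11),(.045,.053)):
    T=S[(S[:,2]>lo)&(S[:,2]<hi)]; print(lo,len(T),np.median(T[:,2]),cv2.minEnclosingCircle((T[:,:2]*1e3).astype(np.float32)))
movep([.604,-.036,.27],[math.pi,0,-.1]); hold(.3)
im2,d,c=snap('wrist'); P=cloud(d,c); S=P.reshape(-1,3); S=S[(abs(S[:,0]-.604)<.03)&(abs(S[:,1]+.036)<.03)&(S[:,2]>.12)&(S[:,2]<.17)]
print('head',len(S),np.median(S[:,2]),S[S[:,2]>.135].mean(0),observe()['time_s'])
cv2.imwrite('pics/fin.png',np.hstack([im[:,120:520],im2[:,120:520]])[:,:,::-1])
E
```

```text
True [0.4708 0.2744 0.0527] [-0.27 -0.13  5.57] 0.01627750884579232
0.09 327 0.09798408325036267 ((470.5959167480469, 274.51324462890625), 8.955353736877441)
0.045 449 0.04823068931255098 ((470.74072265625, 274.6263122558594), 16.842056274414062)
head 685 0.13960552985595598 [ 0.60639484 -0.0354838   0.13964987] 39.4833
```

View pics/fin.png

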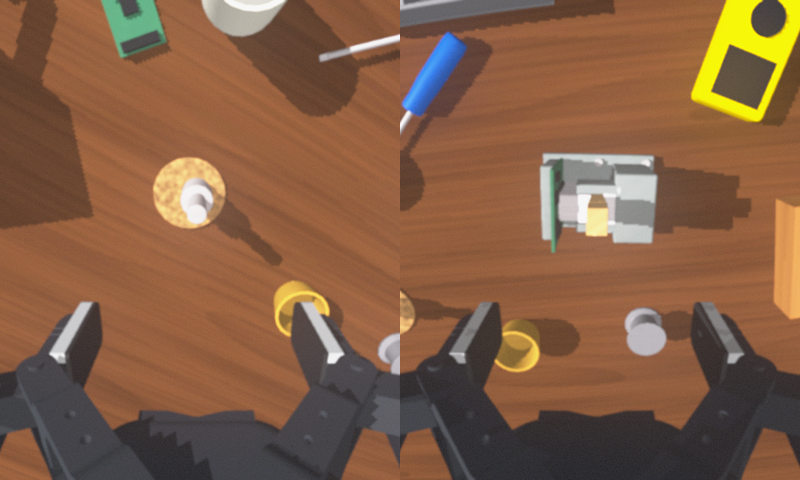

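The weight stands upright on its mat (left, (197,203)). The wedge is seated upright in the slot (right, (597,220)), and everything else is where it was.

```bash
python3 -c "
from plant import *
print(job_done())"
```

```text
the job is handed in; nothing more can be done
None
```

The job is handed in, at about 39.5 s of robot time: the wedge is tapped down to its stop about 53.5 mm below the slot's mouth and the weight is back upright on its mat, though while setting the wedge the fingers pushed it about 5 mm past the nominal snug depth at about 2 N, and the first tap may have peaked near 26 N.

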